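# Seat nested lids on a candle tin, take off only the outer cover

## Task

Pick up the two nested lids together by the wooden knob, lower them onto the candle tin until the inner lid is seated in the mouth, and only then let go of the knob. Then take the outer cover by its neck and lift it alone straight up off the knob, with the inner lid left seated and undisturbed, and finish still holding the cover in the gripper, level and still, with its lower edge a few centimetres higher than the top of the knob. The tin stays standing where it is and the other things on the shelf are left alone.

Things in the scene. Friction and masses are not known exactly. Their poses are not given: they have to be found in the camera images.
- candle_tin: open round stainless steel candle tin standing on the shelf, loose, about 0.45 kg: 84 mm outer diameter, 70 mm tall, 3 mm wall (mouth 78 mm wide); pale candle wax fills it up to 40 mm above the shelf, with a 10 mm wick. Origin: centre of its underside; z up
- inner_lid: steel inner lid, loose, 0.16 kg. Origin: centre of its underside, z up. Tapered plug 0 to 14 mm (64 mm wide, 72 at top), flange 84 mm wide 14 to 18 mm, round wooden knob 18 mm wide 18 to 74 mm. Starts standing on the shelf with the cover nested over it; lifting the knob lifts both. Seated, the flange is on the tin's rim, origin 56 mm above the tin's
- knob_top (a point): centre of the top of the inner lid's wooden knob, 74 mm above the lid's origin; the knob sticks up through the cover's neck and its top 33 mm stand free above the neck
- cover: outer cover, loose steel hood over the inner lid, 0.11 kg. Origin: centre of its lower edge, z up. Skirt 0 to 9 mm (100 mm outer, 96 inner diameter), flat plate 9 to 12 mm. It only rests on the inner lid's flange (nested: origin 9 mm above the inner lid's), not fastened, 3 mm play around the knob; lifted by the neck it comes off alone
- neck (a point): middle of the cover's upright round neck, 22 mm above the cover's origin; the neck is 30 mm outer and 24 mm inner diameter, from 12 to 32 mm, open right through for the knob
- votive0: clear glass votive holder, 58 mm diameter at the rim, 62 mm tall, between the tin and the lids; a bystander. Origin: centre of its underside
- votive1: clear glass votive holder like the first, farther from the robot; a bystander. Origin: centre of its underside
- votive2: clear glass votive holder like the first, farther from the robot; a bystander. Origin: centre of its underside
- snuffer: stainless steel candle snuffer lying flat, 235 mm long along its x axis, 28 mm high at the bell; a bystander. Origin: under the middle of its length
- matchbox: large wooden matchbox with its drawer part open along +y of its frame, 62 x 139 x 24 mm, lying between the tin and the lids near the robot; a bystander. Origin: centre of the sleeve's underside
- balloon_pump: red plastic balloon hand pump lying along its y axis, 285 mm long, 44 mm barrel; a bystander. Origin: under the middle of the barrel
Mind the look-alikes: they are no part of the job. Leave any red look-alike of the candle_tin alone. Leave any orange look-alike of the cover alone.

How it is judged (in metres and radians):
On the way, in this order (a step that is already met when the one before it is completed fails the run):
1. both lids are lifted together by the knob, still nested, clear of the shelf (height (world z) of inner_lid above 0.03 m and contact force between the fingers and inner_lid above 0.5 N and z of cover in the frame of inner_lid between 0.006 and 0.012 m and angle between the z axis of cover and the z axis of inner_lid, either way round below 0.06 rad), for 0.2 s.
2. the lids are lowered onto the tin, nested, until the inner lid is seated (to 6 mm), while the knob is still held (z of inner_lid in the frame of candle_tin between 0.05 and 0.062 m and horizontal distance between inner_lid and candle_tin below 0.008 m and contact force between the fingers and inner_lid above 0.5 N and z of cover in the frame of inner_lid between 0.006 and 0.012 m and angle between the z axis of cover and the z axis of inner_lid, either way round below 0.06 rad), for 0.05 s.
3. the knob is let go, with the inner lid seated in the tin and the cover nested on it (z of inner_lid in the frame of candle_tin between 0.0535 and 0.0585 m and horizontal distance between inner_lid and candle_tin below 0.006 m and angle between inner_lid's own z axis and vertical below 0.06 rad and z of cover in the frame of inner_lid between 0.006 and 0.012 m and angle between the z axis of cover and the z axis of inner_lid, either way round below 0.06 rad and contact force between the fingers and inner_lid below 0.1 N), for 0.2 s.
At the end, for the whole second after the job is handed in: Inner lid seated in the tin (53.5 to 58.5 mm up, centred to 6 mm, level to 0.06 rad), free of the fingers; tin upright within 30 mm of its start; cover held over 1 N, level to 0.3 rad, still, touching neither inner lid nor tin, lower edge at least 15 mm above the knob's top (z of inner_lid in the frame of candle_tin between 0.0535 and 0.0585 m and horizontal distance between inner_lid and candle_tin below 0.006 m and angle between inner_lid's own z axis and vertical below 0.06 rad and angle between candle_tin's own z axis and vertical below 0.05 rad and height (world z) of candle_tin below 0.01 m and distance of candle_tin from where it was at the start of the episode below 0.03 m and z of cover in the frame of inner_lid above 0.089 m and contact force between the fingers and cover above 1 N and contact force between each of cover, the fingers and inner_lid below 0.05 N and contact force between cover and candle_tin below 0.05 N and angle between cover's own z axis and vertical below 0.3 rad and linear speed of each of cover, inner_lid below 0.03 m/s); the arm keeps its last pose, push and grip.
It fails at once if the cover comes off the inner lid while that is not seated in the tin, or the inner lid is lifted, shifted or tilted out of its seat as the cover comes off (z of cover in the frame of inner_lid above 0.017 m and not (z of inner_lid in the frame of candle_tin between 0.052 and 0.061 m and horizontal distance between inner_lid and candle_tin below 0.007 m and angle between inner_lid's own z axis and vertical below 0.1 rad)).
It fails at once if the tin is shoved more than 30 mm or tipped more than 0.2 rad (distance of candle_tin from where it was at the start of the episode above 0.03 m or angle between candle_tin's own z axis and vertical above 0.2 rad).
It fails at once if a bystander is moved more than 20 mm (distance of any of votive0, votive1, votive2, snuffer, matchbox, balloon_pump from where it was at the start of the episode above 0.02 m).
It also fails if it takes over 56 s, if anything falls off the work surface, if the arm or the gripper's body presses on something with over 40 N, if the wrist force passes 120 N, or if a joint passes its speed limit or range.

## Robot

A 7-joint arm with a two-finger parallel gripper is mounted at the origin on the work surface. World frame = base frame: x ahead of the robot, y to its left, z up, the work surface at z = 0. Lengths are in mm, angles in rad, forces in N, time in s.
With the tool pointing down it reaches from about 400 to 875 mm from the base axis. Payload 19.3 kg.
Tool frame: the origin (TCP) lies at the very end of the fingers, on their centre line; the grasp point (between the pads) lies 19 mm behind it (grip_point_offset is the z of the grasp point in the tool frame, in mm); z points along the fingers, x is the direction in which the jaws open and shut, and the axes are right-handed (so a half turn about z gives the same grasp; the last joint's range is limited). The gripper opens to 85 mm and grips with 20 to 120 N. Pads are 22 mm wide; open, the fingers measure 114 mm over their backs; the gripper's body (76 mm by 85 mm) begins 54 mm behind the grasp point. The pads swing forward as they close: fully open they stand 13 mm farther back than shut.
Start: joints at [-1.337, 0.521, -0.036, 1.599, 0.021, 1.021, -0.113], TCP at [186.986, 596.365, 231.291] pointing down, gripper open.
Joint ranges: [-2.91, 2.91], [-0.3, 2.13], [-1.5, 1.42], [0.17, 2.43], [-1.26, 4.41], [0.16, 1.93], [-2.52, 2.52]. Speed limits (rad/s): [1.89, 1.89, 2.39, 2.39, 3.01, 3.01, 3.01].

## Interface

Orientations are given as a 3x3 rotation matrix whose columns are the frame's x, y, z axes.
In Python, from workcell import movep, movel, goto_joints, open_gripper, clamp, wait, inverse_kinematics, read_state, camera, PlanningError, finish_job, grip_point_offset gives the robot as it stands. Calls block until the motion is done:
- movep(position, orientation): joint-space move of the TCP to a pose.
- movel(position, frame=None, max_speed=150, guard=None): straight line of the TCP; frame=None keeps the orientation; max_speed is the mean speed in mm/s. With guard (N) it stops when the force on the tool has changed by that much, and returns True; else False.
- goto_joints(angles): joint-space move.
- open_gripper() and clamp(): open the fingers fully, or close them until they stop; the grip force is fixed at half the most.
- wait(seconds).
- inverse_kinematics(position, orientation): joint angles nearest the present ones, or None.
- read_state(): the state.
- camera(name): name is "side" or "top" or "wrist"; returns a dict with "image" (420x560x3 uint8, blue, green, red), "range_z" (420x560 float32, mm along the optical axis (not along the pixel's ray), 0 where there is no reading), "fx", "fy", "cx", "cy" (pixels), "cam_to_world" (4x4, takes a point from camera to world coordinates). Camera axes: x right, y up, looking along -z (the intrinsics and any distortion apply to the point x, -y, -z); pixel columns grow to the right and rows downward; lengths in mm; the calibration is good to about 2 mm. The wrist camera is an equidistant fisheye: a pixel r from the principal point sees the ray r / f radians off the axis. A picture is of the moment at which its call begins.
A pose or a line that the arm cannot do raises PlanningError and nothing moves.
- finish_job(): hands the job in, once; it reports no verdict.
The state is a dict: "time": time; "qpos": joint angles; "qvel": joint speeds; "joint_efforts": joint torques, N m; "eef_pos": TCP position; "tool_rot": TCP orientation; "ft_force": force on the tool from outside, world axes, zero at the start; "torque": the same for the moment, N m; "finger_gap": finger opening in mm.
Only numpy, scipy, OpenCV 4.12 (cv2) and the standard library are available. Lean on these libraries where they do the work, as an engineer would, in place of code of your own. Each camera call takes 0.05 s, during which the arm holds its last target. There are 200 camera calls.

## Working session

There is one attempt and no reset: what is moved stays moved. The work goes in short steps, each a Python script; the robot and the scene stay as the last script left them, time stands still between calls to the robot, and variables do not carry over. Pictures are saved under pics/ and viewed, about 8 in all and at most 12, crops included, and the job is handed in when it is done.

```bash
mkdir -p pics; ls
python3 - <<'E'
from workcell import *
import cv2,numpy as np
for n in("top","side"):
    c=camera(n); cv2.imwrite(f"pics/{n}0.png",c["image"]); np.savez(f"pics/{n}0.npz",**c)
    print(n,c["fx"],c["fy"],c["cx"],c["cy"],np.round(c["cam_to_world"],3).tolist(),[k for k in c])
print(grip_point_offset, read_state())
E
```

```text
pics
top 381.63202762178236 381.63202762178236 277.26628649750387 212.28398046663585 [[-0.008, 0.99, -0.142, 378.329], [-1.0, -0.008, -0.004, 74.788], [-0.005, 0.142, 0.99, 966.888], [0.0, 0.0, 0.0, 1.0]] ['image', 'range_z', 'fx', 'fy', 'cx', 'cy', 'cam_to_world']
side 490.75161062931824 490.75161062931824 275.95372265614077 206.4194111842896 [[0.983, 0.118, -0.14, 312.559], [-0.182, 0.558, -0.809, -1040.734], [-0.018, 0.821, 0.571, 893.237], [0.0, 0.0, 0.0, 1.0]] ['image', 'range_z', 'fx', 'fy', 'cx', 'cy', 'cam_to_world']
-18.700000000000003 {'time': 0.1, 'qpos': array([-1.33722037,  0.52194784, -0.03635171,  1.59990558,  0.02118205,
        1.0211025 , -0.11279807]), 'qvel': array([ 5.91001514e-04, -1.79318044e-03, -1.44867091e-05, -1.15697910e-03,
        7.51392085e-04, -3.97206030e-04,  1.91651701e-04]), 'joint_efforts': array([ 4.27486535e-03, -9.28473186e+01,  1.98477164e+00, -3.70530260e+01,
        1.81384489e-02,  5.46044888e-03,  6.95128256e-05]), 'eef_pos': array([186.88158596, 596.11178977, 230.803366  ]), 'tool_rot': array([[ 2.99123566e-01,  9.54214351e-01, -2.54586704e-04],
       [ 9.54213883e-01, -2.99123671e-01, -9.45743895e-04],
       [-9.78595306e-04,  3.99641184e-05, -9.99999520e-01]]), 'ft_force': array([ 0.86212357, -0.11917756,  0.02337245]), 'torque': array([ 0.00944956, -0.05899922,  0.03099646]), 'finger_gap': 85.45342211144431}
```

View pics/top0.png

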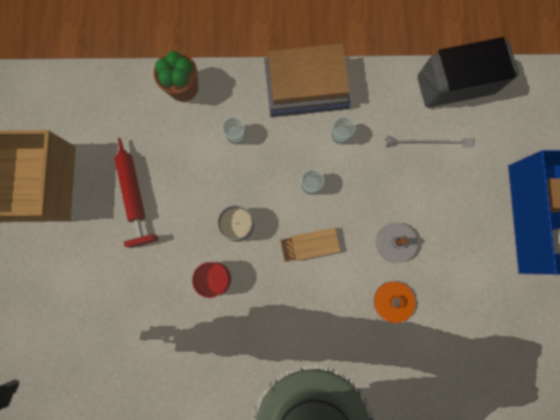

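View pics/side0.png

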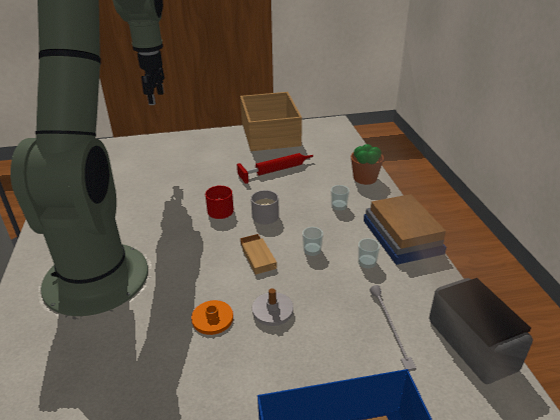

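Candidates (top view): the lids are the grey disc with the wooden knob at (398,242), and the orange look-alike is at (396,302). The tin is the steel one with pale wax at (236,223), and the red look-alike is at (211,280). I choose the grey and steel ones.

```bash
cat > h.py <<'E'
import cv2,numpy as np
from workcell import *
def cloud(c):
    v,u=np.mgrid[:420,:560]; z=c["range_z"].astype(float)
    P=np.stack([(u-c["cx"])/c["fx"]*z,-(v-c["cy"])/c["fy"]*z,-z,np.ones_like(z)],-1)
    W=(P@np.asarray(c["cam_to_world"]).T)[...,:3]; W[z<=0]=np.nan; return W
def ray(c,u,v,h):
    T=np.asarray(c["cam_to_world"]); d=T[:3,:3]@[(u-c["cx"])/c["fx"],-(v-c["cy"])/c["fy"],-1]
    return T[:3,3]+d*(h-T[2,3])/d[2]
def circ(p):
    A=np.c_[2*p,np.ones(len(p))]; s=np.linalg.lstsq(A,(p**2).sum(1),rcond=None)[0]
    return s[:2],np.sqrt(s[2]+s[:2]@s[:2])
E
python3 - <<'E'
from h import *
C={n:dict(np.load(f"pics/{n}0.npz")) for n in("top","side")}
g={"lid":ray(C["top"],398,242,20),"tin":ray(C["top"],236,223,60)}
print(g)
for n,c in C.items():
    W=cloud(c); 
    for k,p in g.items():
        d=np.hypot(W[...,0]-p[0],W[...,1]-p[1]); print(n,k,"floor z",np.nanmedian(W[...,2][(d>75)&(d<90)]))
        m=(d<65)
        if k=="lid":
            q=W[m&(W[...,2]>12)&(W[...,2]<32)]; print(" plate n",len(q),"z",np.median(q[:,2]),"cen bbox",(q[:,:2].min(0)+q[:,:2].max(0))/2,np.ptp(q[:,:2],0))
            q=W[m&(W[...,2]>66)]; print(" knobtop",len(q),q.mean(0) if len(q) else 0, q[:,2].max() if len(q) else 0)
        else:
            q=W[m&(W[...,2]>62)&(W[...,2]<80)]; print(" rim",len(q),circ(q[:,:2]),np.median(q[:,2]))
    hsv=cv2.cvtColor(c["image"],cv2.COLOR_BGR2HSV)
    d=np.hypot(W[...,0]-g["lid"][0],W[...,1]-g["lid"][1])
    m=((hsv[...,0]<25)&(hsv[...,1]>90)&(d<110)&(W[...,2]>30)&(W[...,2]<95)).astype(np.uint8)
    print(" wood px",m.sum(),[ (np.where(m)[i].min(),np.where(m)[i].max()) for i in(0,1)])
    def crop(k):
        q=g[k]; T=np.linalg.inv(c["cam_to_world"]); r=T@[q[0],q[1],40,1]; u=int(c["cx"]-c["fx"]*r[0]/r[2]);v=int(c["cy"]+c["fy"]*r[1]/r[2])
        print(n,k,"crop origin",u-40,v-40)
        return cv2.resize(c["image"][v-40:v+40,u-40:u+40],None,fx=3.7,fy=3.7,interpolation=cv2.INTER_CUBIC)
    C[n]["crop"]=np.hstack([crop("lid"),crop("tin")])
cv2.imwrite("pics/crop0.png",np.vstack([C["top"]["crop"],C["side"]["crop"]]))
E
```

```text
{'lid': array([ 437.75020498, -219.71257068,   20.        ]), 'tin': array([483.80668395, 177.2867676 ,  60.        ])}
top lid floor z -1.076933078934303
 plate n 1168 z 20.087988643539234 cen bbox [ 437.07198684 -217.70847631] [ 96.92986925 101.17623582]
 knobtop 49 [ 437.33122213 -216.27303674   72.90994731] 75.3552918504995
top tin floor z -0.8876225703963883
 rim 163 (array([484.85370738, 180.03507528]), np.float64(40.24005308126115)) 68.76350589787239
 wood px 74 [(np.int64(237), np.int64(244)), (np.int64(396), np.int64(407))]
top lid crop origin 360 201
top tin crop origin 196 183
side lid floor z 1.824038138726678
 plate n 944 z 22.62667992364328 cen bbox [ 439.11679566 -219.27693327] [ 98.55312156 100.33538741]
 knobtop 52 [ 438.82920849 -220.54850493   73.61859638] 79.11207757958095
side tin floor z 1.981813032917671
 rim 189 (array([486.1969138 , 178.62669581]), np.float64(40.44025022068364)) 68.11182270989855
 wood px 106 [(np.int64(288), np.int64(304)), (np.int64(269), np.int64(275))]
side lid crop origin 231 261
side tin crop origin 223 166
```

View pics/crop0.png

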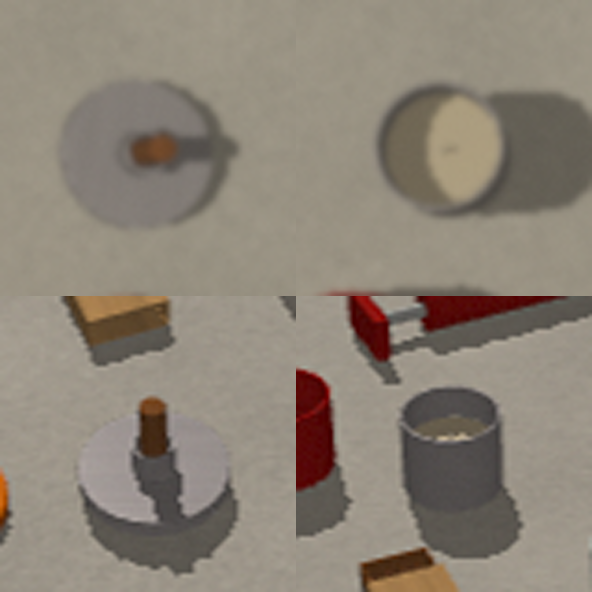

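The crop shows the grey cover with its neck and wooden knob (top-view knob at about (402,241)) and the steel tin with wax (about (236,223)), so the choice is confirmed. I average the two views: lids (438,-218.5), tin (485.5,179.3).

Run:
```python
from h import *
R=np.array([[0,1,0],[1,0,0],[0,0,-1.]])
for s in(1,-1):
    S=R.copy(); S[:,:2]*=s
    a=inverse_kinematics([438,-218.5,200],S); b=inverse_kinematics([485.5,179.3,200],S); print(s,a,b)
    if a is not None and b is not None: ok=S; break
np.save("R.npy",ok)
movep([438,-218.5,170],ok); print(read_state()["time"])
c=camera("wrist"); cv2.imwrite("pics/w1.png",c["image"])
print(movel([438,-218.5,50],guard=8), read_state()["eef_pos"])
clamp(); s=read_state(); print(s["time"],s["finger_gap"],s["eef_pos"],s["ft_force"])
movel([438,-218.5,100],max_speed=80)
s=read_state(); print(s["time"],s["finger_gap"],s["eef_pos"],s["ft_force"])
for n in("top","side"):
    c=camera(n); np.savez(f"pics/{n}1.npz",**c); cv2.imwrite(f"pics/{n}1.png",c["image"])
```

```text
1 [-0.19117903  0.43407784  0.7073199   2.00739161 -0.37862065  0.83208756
  2.30101757] [-0.54262053  0.39309558  0.09668569  1.91824573 -0.05001544  0.83252794
  1.151204  ]
3.1
False [ 438.27367734 -218.71718773   50.57881006]
4.7333 15.517205371894502 [ 437.93144805 -218.424045     49.93787437] [-0.01046324  0.18282151 -0.92240178]
5.5083 15.924663262749446 [ 437.95230237 -218.30676282   99.79460547] [-0.48022138  0.47807366 -2.13553389]
```

Run:
```python
import cv2,numpy as np
a=cv2.imread("pics/side1.png")[180:380,170:390]; b=cv2.imread("pics/top1.png")[140:340,290:510]
cv2.imwrite("pics/c1.png",cv2.resize(np.hstack([a,b[:, :200]]),None,fx=1.9,fy=1.9,interpolation=cv2.INTER_CUBIC))
```

```text
(no output)
```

View pics/c1.png

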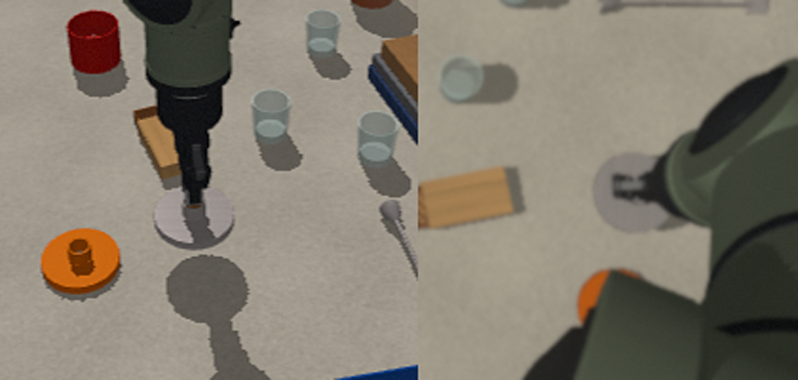

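Run:
```python
from h import *
movel([438,-218.5,172],max_speed=120)
movep([485.5,179.3,172],np.load("R.npy"))
movel([485.5,179.3,150],max_speed=80); wait(.3)
s=read_state(); print(s["time"],s["finger_gap"],s["eef_pos"],s["ft_force"])
for n in("top","side"):
    c=camera(n); np.savez(f"pics/{n}2.npz",**c); cv2.imwrite(f"pics/{n}2.png",c["image"])
    W=cloud(c); d=np.hypot(W[...,0]-485,W[...,1]-179)
    for lo,hi in((112,128),(105,132)):
        m=(d<62)&(W[...,2]>lo)&(W[...,2]<hi); q=W[m]; print(n,len(q),np.median(q[:,2]),q.min(0),q.max(0))
    # level: plane fit; circle fit on hull of the plate
    h=cv2.convexHull(q[:,:2].astype(np.float32))[:,0]; print(" hull circ",circ(h.astype(float)))
    A=np.c_[q[:,:2]-q[:,:2].mean(0),np.ones(len(q))]; print(" slope",np.linalg.lstsq(A,q[:,2],rcond=None)[0])
a=cv2.imread("pics/side2.png")[90:290,170:370]; b=cv2.imread("pics/top2.png")[120:320,140:340]
cv2.imwrite("pics/c2.png",cv2.resize(np.hstack([a,b]),None,fx=2,fy=2,interpolation=cv2.INTER_CUBIC))
```

```text
8.5667 16.188481935472886 [485.6211064  179.37728397 150.25402149] [ 0.53958078  0.09182069 -2.88273017]
top 154 119.95516239386035 [441.24556778 130.30575858 112.1581234 ] [516.96599579 155.07065784 122.74146454]
top 154 119.95516239386035 [441.24556778 130.30575858 112.1581234 ] [516.96599579 155.07065784 122.74146454]
 hull circ (array([482.82829944, 164.04734054]), np.float64(36.163631037592914))
 slope [4.03677127e-02 8.29441709e-02 1.19643491e+02]
side 492 122.79759733501635 [436.68436365 126.89129391 112.09871127] [536.11665191 231.44253587 127.98009003]
side 511 122.85995997765224 [436.68436365 126.89129391 109.57632965] [536.11665191 231.44253587 130.36217911]
 hull circ (array([485.42623487, 177.37379965]), np.float64(51.05744820997398))
 slope [7.38146815e-03 6.39151049e-02 1.22115682e+02]
```

View pics/c2.png

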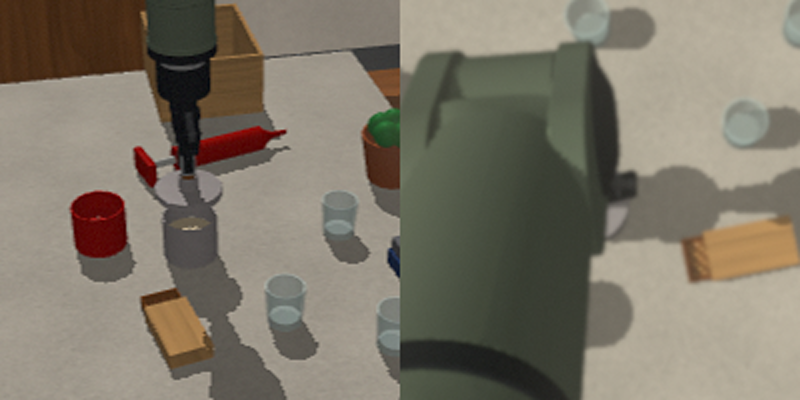

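The lids hang level, nested and centred over the tin to 1–2 mm (side view: cover at about (485.5,178), tin rim at (486,178.6)). Lowering now.

Run:
```python
from h import *
p=[485.5,179.3]
g0=movel([*p,122],max_speed=60,guard=8)
s=read_state(); print(g0,s["eef_pos"],s["ft_force"])
g=movel([*p,103.5],max_speed=20,guard=6); s=read_state(); print(g,s["time"],s["eef_pos"],s["ft_force"])
wait(.3); s=read_state(); print(s["eef_pos"],s["ft_force"])
for n in("side",):
    c=camera(n); np.savez(f"pics/{n}3.npz",**c); a=c["image"][110:260,190:340]
    cv2.imwrite("pics/c3.png",cv2.resize(a,None,fx=4,fy=4,interpolation=cv2.INTER_CUBIC))
    W=cloud(c); d=np.hypot(W[...,0]-485,W[...,1]-179); q=W[(d<62)&(W[...,2]>68)&(W[...,2]<84)]
    print(np.median(q[:,2]),q.min(0),q.max(0))
```

```text
False [485.55996442 179.12116881 121.89665469] [-0.25847948  0.61173908 -2.43107112]
True 10.05 [485.49848488 179.59793301 105.63990771] [-1.30056315  1.51308751  9.28806452]
[485.50457926 179.56717248 105.68162507] [-1.36954181  2.09234015  7.78236894]
78.3189008089762 [436.92070222 125.05173454  68.31304651] [535.74112056 229.35240403  83.74218651]
```

View pics/c3.png

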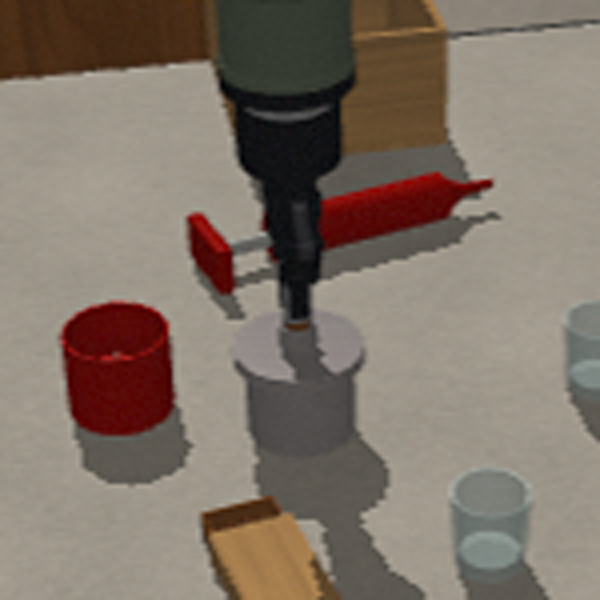

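Seated: contact came at TCP z 105.7 (expected about 106), and the cover sits flat on the tin at about (300,345) in the crop. Now I release the knob and drop around the neck.

Run:
```python
from h import *
open_gripper(); wait(.5)
s=read_state(); print(s["time"],s["eef_pos"],s["ft_force"],s["finger_gap"])
c=camera("side"); np.savez("pics/side4.npz",**c)
W=cloud(c); d=np.hypot(W[...,0]-485,W[...,1]-179); q=W[(d<62)&(W[...,2]>68)&(W[...,2]<84)]
A=np.c_[q[:,:2]-q[:,:2].mean(0),np.ones(len(q))]
print(np.median(q[:,2]),q.min(0),q.max(0),"slope",np.linalg.lstsq(A,q[:,2],rcond=None)[0])
g=movel([485.5,179.5,82],max_speed=40,guard=5); s=read_state(); print(g,s["time"],s["eef_pos"],s["ft_force"])
c2=camera("side"); w=camera("wrist")["image"]
f=lambda c:cv2.resize(c["image"][120:220,190:310],None,fx=3,fy=3,interpolation=cv2.INTER_CUBIC)
top=np.vstack([f(c),f(c2)])[:600]
cv2.imwrite("pics/c4.png",np.hstack([top,cv2.resize(w,(440,330))if 0 else cv2.copyMakeBorder(cv2.resize(w,(440,330)),0,270,0,0,cv2.BORDER_CONSTANT)]))
```

```text
11.575 [485.04630296 179.24918697 105.34157996] [ 0.75025019  0.2166195  -0.7003498 ] 85.40200912474585
78.22422128650493 [436.88347381 124.1456312   68.03700222] [535.65999005 225.30034187  83.80054367] slope [1.57853256e-03 3.93168272e-02 7.77861344e+01]
False 12.3583 [485.54981954 179.40159202  82.0252275 ] [ 0.42159474 -0.04048311  0.26958629]
```

View pics/c4.png

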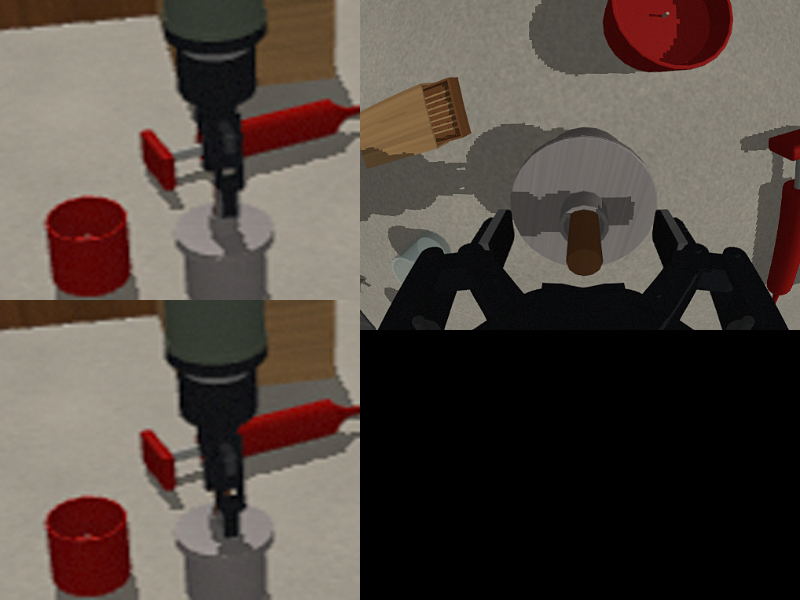

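The knob stands centred between the open jaws (wrist view (584,240)) and the cover is flat on the tin. Clamping the neck, then a slow straight lift.

Run:
```python
from h import *
clamp(); wait(.3); s=read_state(); print(s["time"],s["finger_gap"],s["eef_pos"],s["ft_force"])
if not 24<s["finger_gap"]<33: raise SystemExit("bad grip")
x,y=485.5,179.5
g=movel([x,y,87],max_speed=10,guard=5); s=read_state(); print(g,s["finger_gap"],s["eef_pos"],s["ft_force"])
if g: raise SystemExit("guard")
g=movel([x,y,187],max_speed=35,guard=5); wait(.5); s=read_state(); print(g,s["time"],s["finger_gap"],s["eef_pos"],s["ft_force"])
c=camera("side"); t=camera("wrist")["image"]
W=cloud(c); d=np.hypot(W[...,0]-485,W[...,1]-179)
for lo,hi in((68,86),(125,142),(170,195)):
    q=W[(d<62)&(W[...,2]>lo)&(W[...,2]<hi)]; print(lo,len(q),np.median(q,0) if len(q) else 0, q.min(0),q.max(0))
a=cv2.resize(c["image"][60:240,180:320],None,fx=3.3,fy=3.3,interpolation=cv2.INTER_CUBIC)
cv2.imwrite("pics/c5.png",np.hstack([a,cv2.copyMakeBorder(cv2.resize(t,(336,252)),0,a.shape[0]-252,0,0,cv2.BORDER_CONSTANT)]))
```

```text
13.3417 27.552605780010122 [485.54782353 179.48889827  82.38384817] [-2.91842142 -0.48563426 10.15944589]
True 27.539200958204784 [485.48601723 179.4917481   82.43772023] [0.00778972 1.05993735 7.48204274]guard
```

Closing pressed the tips onto the plate (+10 N), and the relief of that preload tripped the guard. The grip itself is fine (gap 27.5, neck held), so I continue in small steps.

```bash
cat > lift.py <<'E'
from h import *
x,y=485.5,179.5
for z in (83.5,85,87):
    g=movel([x,y,z],max_speed=8,guard=14); s=read_state(); print(g,s["finger_gap"],s["eef_pos"],s["ft_force"])
    if g or s["ft_force"][2]<-6: raise SystemExit("stuck")
g=movel([x,y,187],max_speed=35,guard=6); wait(.5); s=read_state(); print(g,s["time"],s["finger_gap"],s["eef_pos"],s["ft_force"])
c=camera("side"); t=camera("wrist")["image"]
W=cloud(c); d=np.hypot(W[...,0]-485,W[...,1]-179)
for lo,hi in((64,82),(125,142),(170,195)):
    q=W[(d<62)&(W[...,2]>lo)&(W[...,2]<hi)]; print(lo,len(q)); 
    if len(q): print(np.median(q,0),q.min(0),q.max(0))
a=cv2.resize(c["image"][60:240,180:320],None,fx=3.3,fy=3.3,interpolation=cv2.INTER_CUBIC)
cv2.imwrite("pics/c5.png",np.hstack([a,cv2.copyMakeBorder(cv2.resize(t,(336,252)),0,a.shape[0]-252,0,0,cv2.BORDER_CONSTANT)]))
E
python3 lift.py
```

```text
False 27.44294535153837 [485.41369645 179.4603109   83.42261835] [-0.33687724  0.15501533 -1.8966397 ]
False 27.29051835758874 [485.51368506 179.53482765  85.04774863] [ 0.81365645  0.32806168 -0.95588786]
False 27.579403378701574 [485.52689848 179.52542841  87.05760805] [-0.90400095 -0.02082686 -1.05446819]
False 18.1167 27.463584511627577 [485.50943828 179.49656358 186.985055  ] [-0.29398177 -0.0914285  -1.9175334 ]
64 364
[482.97928283 166.15470626  75.18036197] [445.06166163 132.38756837  64.3088882 ] [526.02408843 219.77127261  81.33672985]
125 24
[484.85728323 174.99177719 130.41566908] [479.25579521 166.01948268 125.01613214] [494.37813535 186.3420903  133.97855433]
170 499
[481.44037738 158.92965946 182.84607549] [436.70429002 121.3621936  170.65572384] [535.82591706 224.92031389 194.13600199]
```

View pics/c5.png

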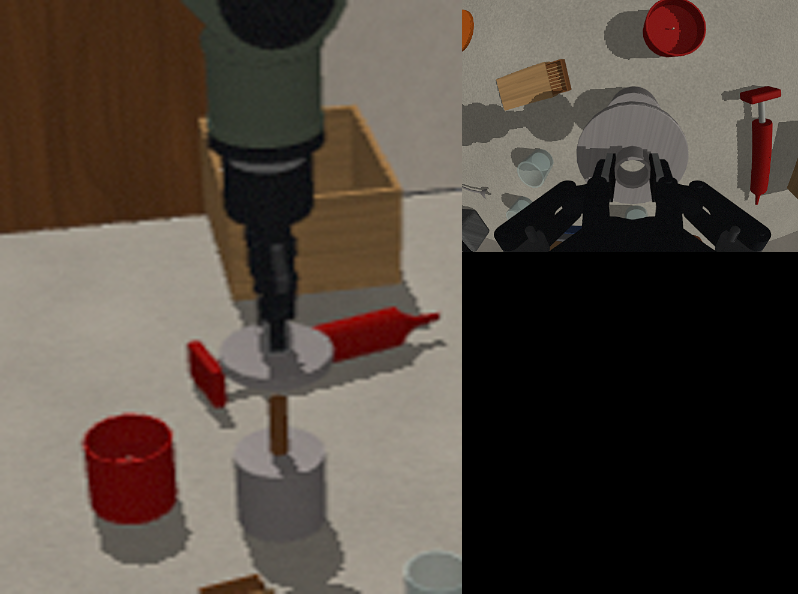

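The cover alone hangs level in the gripper at crop (277,350). The knob stands upright below it and the lid is seated flush on the tin. Handing in.

```bash
python3 -c "
from workcell import *
finish_job(); s=read_state(); print(s['time'],s['finger_gap'],s['eef_pos'],s['ft_force'])"
```

```text
the job is handed in; nothing more can be done
the job is handed in; nothing more can be done
```

I lifted both lids together by the knob, seated the inner lid in the steel tin and let go. I then took the cover by its neck, lifted it straight up alone, and handed the job in at about 18 s with it still held. No verdict is reported.

- **Seating:** contact came at TCP z 105.7 mm against about 106 expected. The inner lid looked flush on the tin.
- **After the lift:** the last side picture shows the lid still flush and the knob upright. The knob top is at about 130 mm, as expected for a seated lid. The cover is level with its lower edge about 170 mm up, so roughly 40 mm above the knob. The finger gap is steady at 27.5 mm.
- **Disagreements:**
  - Closing on the neck pressed the fingertips onto the cover plate with about 10 N. When I started the lift, that relief tripped my 5 N guard once. I carried on in small steps with a wider guard, and the force then stayed near the cover's weight.
  - The finger gap read about 2 mm under the nominal width on both the knob and the neck.
- **Not measured:** I judged the final lid centring and the bystanders only by eye in the pictures. The last views show only some of the bystanders. The carry path was planned well above them.

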